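# Put the loose hex nuts away in the hinged tin

### The arm

A 7-joint arm with a two-finger parallel gripper is mounted at the origin on a cart in front of the work surface, level with it; the furniture and walls round the work are solid. World frame = base frame: x ahead of the robot, y to its left, z up, the work surface at z = 0. Lengths are in m, angles in degrees, forces in N, time in s.
With the tool pointing down it reaches from about 0.425 to 0.875 m from the base axis. Payload 8.4 kg.
Tool frame: the origin (TCP) lies at the very end of the fingers, on their centre line; the grasp point (between the pads) lies 19 mm behind it; z points along the fingers, y is the line along which they close (so a half turn about z gives the same grasp; the last joint's range is limited). The gripper opens to 87 mm and grips with 3 to 60 N. Pads are 19 mm wide; open, the fingers measure 117 mm over their backs; the gripper's body (75 mm by 190 mm) begins 51 mm behind the grasp point.
Start: joints at [66.853, 19.091, 2.286, 83.961, -0.768, 76.965, -3.352], TCP at [0.195, -0.62, 0.223] pointing down, gripper open.
Joint ranges: [-147.57, 147.57], [-21.85, 119.76], [-74.77, 79.35], [14.55, 137.4], [-85.83, 265.84], [4.83, 119.75], [-152.11, 152.11]. Speed limits (degrees/s): [127.2, 127.2, 159.86, 159.86, 180, 180, 180].

### API

Orientations are given as a 3x3 rotation matrix whose columns are the frame's x, y, z axes.
In Python, from rig import sensors, imaging, env gives the robot as it stands. The module is installed in compiled form; this text tells all that it offers.
- The arm moves only by the tool play_rows, never from a script. Its argument "commands" is a list of rows, each a list of 7 numbers: the shift along the tool's x, y, z in m, then the turn, a rotation vector about the tool's x, y, z in rad, then the finger opening in m, from 0 to 0.087. In form: [[x, y, z, rx, ry, rz, claw], ...]. A call has exactly 10 rows; each row is the pose to reach, as a shift and turn from the pose commanded when the call began, along the tool's axes at that moment; what a row does not reach only later rows make up. A row lasts 1/10 s, in which the tool goes at most 50 mm and 8.59 degrees, less where a joint would pass 70% of its speed; a pose out of reach is approached as far as the arm can. A call with a gripper value outside its range is refused whole. The fingers move at their own pace and stop on an object; "newtons" is the grip in N (left out, the last holds). Time passes only in rows, so rows that repeat a pose let the fingers close, or fill a call up. It gives the time, the measured TCP pose, the force, the opening and the grip force at its end, in the units of the state.
- sensors.observe(): the state, without advancing time (a new reading comes with each control period).
- imaging.read_camera(name): name is "side" or "top" or "wrist"; returns a dict with "pixels" (400x640x3 uint8, red, green, blue), "K" (3x3 intrinsics, pixels), "dist" ([k1, k2, p1, p2, k3] as OpenCV has them; the pictures are not rectified), "pose" (4x4, takes a point from camera to world coordinates). Camera axes: x right, y up, looking along -z (the intrinsics and any distortion apply to the point x, -y, -z); pixel columns grow to the right and rows downward; lengths in m; the calibration is good to about 2 mm. A picture is of the moment at which its call begins. There is no depth.
- env.close_job(): hands the job in; it is judged then, once.
The state is a dict: "time": time; "joints": joint angles; "joint_velocities": joint speeds; "joint_efforts": joint torques, N m; "tcp_pos": TCP position; "tcp_rot": TCP orientation; "contact_force": force on the tool from outside, world axes, zero at the start; "torque": the same for the moment, N m; "width": finger opening in m; "gripper_force": force on a finger pad.
Only numpy, scipy, OpenCV 4.12 (cv2) and the standard library are available. Lean on these libraries where they do the work, as an engineer would, in place of code of your own. Each camera call takes 0.05 s, during which the arm holds its last target. There are 200 camera calls.

### The job

Pick up the little open-fronted scoop and pour all eight hex nuts out of it into the open hinged tin. Stand the empty scoop upright on the table beside the tin, let go of it, and only then shut the lid of the tin completely. Leave the small cardboard box and the two bottles that stand round the work where they are.

Things in the scene. Friction and masses are not known exactly. Their poses are not given: they have to be found in the camera images.
- scoop: Loose aluminium scoop, 110 (x) x 64 (y) mm, about 0.16 kg, the eight nuts in its pan. Origin: middle of its underside, z up. Pan walls 3 mm, 32 mm high at the sides, 36 mm at the back (+x); the front (-x) is open and at the start faces roughly towards the robot. A riser at the back carries a black bar over the pan. The nuts (friction about 0.6) slide out when it is tipped front down by 45 to 50 degrees.
- scoop_grip (a point): Centre of the scoop's black bar, where it balances: x = 8, z = 75 mm in the scoop's frame, same axes. The bar runs along x (-33 to +59 mm), 14 mm wide in y, across which it is gripped, and 18 mm high (66 to 84 mm above the underside); 34 mm of free height between it and the side walls' tops.
- scoop_lip (a point): Middle of the scoop's front lip, the edge over which the nuts pour: x = -56, z = 4 mm in the scoop's frame. The floor rises 3 mm to this lip.
- parts_box: Grey sheet-metal tin fixed to the table, lid standing open. Lower part 100 mm (x) by 166 mm (y), 32 mm high, walls and floor 2.5 mm. Origin: centre of its underside; z up. The lid's hinge runs along y at x = +50, z = 32 mm, on the side to the robot's right; the tin's +y (long side) points roughly away from the robot.
- parts_box_lid (a joint): Lid angle, rad: 0 shut, 1.57 upright, 1.92 fully open. The lid is a flat 4 mm plate, 100 mm from hinge to free edge and as long as the tin, with a small finger tab; the hinge moves freely: leaning back the lid stays open, and it falls shut by itself once pushed past upright over the tin.
- lid_edge (a point): Middle of the lid's free edge (opposite the hinge), half-way through the 4 mm plate; with the lid open it is the lid's highest edge. The 30 mm wide finger tab stands out 8 mm beyond it.
- nut0_center (a point): Centre of a steel hex nut, 17 mm across flats, 8 mm thick, 14 g, lying in the scoop's pan.
- nut1_center (a point): Centre of a steel hex nut, 17 mm across flats, 8 mm thick, 14 g, lying in the scoop's pan.
- nut2_center (a point): Centre of a steel hex nut, 17 mm across flats, 8 mm thick, 14 g, lying in the scoop's pan.
- nut3_center (a point): Centre of a steel hex nut, 17 mm across flats, 8 mm thick, 14 g, lying in the scoop's pan.
- nut4_center (a point): Centre of a steel hex nut, 17 mm across flats, 8 mm thick, 14 g, lying in the scoop's pan.
- nut5_center (a point): Centre of a steel hex nut, 17 mm across flats, 8 mm thick, 14 g, lying in the scoop's pan.
- nut6_center (a point): Centre of a steel hex nut, 17 mm across flats, 8 mm thick, 14 g, lying in the scoop's pan.
- nut7_center (a point): Centre of a steel hex nut, 17 mm across flats, 8 mm thick, 14 g, lying in the scoop's pan.
- wipes_box: Bystander: small white and blue cardboard box, 86 x 51 x 62 mm high; origin at the centre of its underside.
- bottle: Bystander: white bottle with a red cap, 60 mm diameter, 150 mm high; origin at the centre of its underside.
- small_bottle: Bystander: small dark bottle with a white cap, 32 mm diameter, 75 mm high; origin at the centre of its underside.
Not all that is in view belongs to the job. Several things have the shape of the parts_box; the one meant has the colours described above.

How it is judged:
By the outcome, as a careful person would: the job done as asked, in the order asked, and still so for the second after the job is handed in, with the robot touching nothing.
It also fails if it takes over 72 s, if anything falls off the work surface, if the arm or the gripper's body presses on something with over 40 N, if the wrist force passes 120 N, or if a joint passes its speed limit or range.

## Working session

There is one attempt and no reset: what is moved stays moved. The work goes in short steps, Python scripts to look and compute and a tool call to move; the robot and the scene stay as the last step left them, time stands still between calls to the robot, and variables do not carry over. Pictures are saved under pics/ and viewed, at most 10 in all, crops included, and the job is handed in when it is done.

Besides the shell and the picture viewer there is one more tool, called as name(argument=value, ...), one argument or row to a line, values as JSON. play_rows: Moves the arm, as the interface text tells. Its arguments: {"type":"object","properties":{"commands":{"type":"array","items":{"type":"array","items":{"type":"number"}}},"newtons":{"type":"number"}},"required":["commands"]}

```bash
mkdir -p pics; python3 - <<'E'
from rig import sensors, imaging, env
import cv2,numpy as np,pickle
s=sensors.observe();print({k:np.round(v,3).tolist() for k,v in s.items()})
for n in ["top","side"]:
    c=imaging.read_camera(n);pickle.dump(c,open(n+".pkl","wb"))
    print(n,c["K"].tolist(),c["dist"],np.round(c["pose"],3).tolist())
    cv2.imwrite(f"pics/{n}0.png",c["pixels"][:,:,::-1])
E
```

```text
{'time': 0.0, 'joints': [66.852, 19.131, 2.286, 84.013, -0.767, 76.966, -3.355], 'joint_velocities': [-0.021, -0.03, 0.014, -0.028, -0.016, -0.012, -0.067], 'joint_efforts': [-0.001, -65.637, 1.335, -40.38, -0.06, 0.045, 0.0], 'tcp_pos': [0.195, -0.62, 0.222], 'tcp_rot': [[0.954, 0.3, -0.001], [0.3, -0.954, 0.002], [-0.0, -0.002, -1.0]], 'contact_force': [-0.331, 0.013, 0.534], 'torque': [0.027, 0.009, -0.004], 'gripper_force': 0.0, 'width': 0.087}
top [[455.71833955612874, 0.0, 315.7572537898115], [0.0, 455.71833955612874, 202.88838607311658], [0.0, 0.0, 1.0]] [-0.10398384  0.          0.          0.          0.        ] [[0.018, 0.992, -0.128, 0.449], [-1.0, 0.016, -0.017, -0.167], [-0.015, 0.128, 0.992, 1.155], [0.0, 0.0, 0.0, 1.0]]
side [[473.1513929656368, 0.0, 319.52434961127136], [0.0, 473.1513929656368, 196.96884447930836], [0.0, 0.0, 1.0]] [-0.02082917  0.          0.          0.          0.        ] [[-0.875, 0.305, -0.377, 0.205], [-0.485, -0.573, 0.661, 0.514], [-0.015, 0.761, 0.649, 0.742], [0.0, 0.0, 0.0, 1.0]]
```

View pics/top0.png

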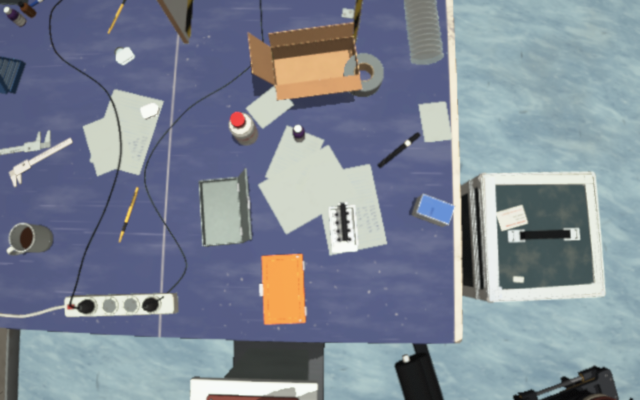

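View pics/side0.png

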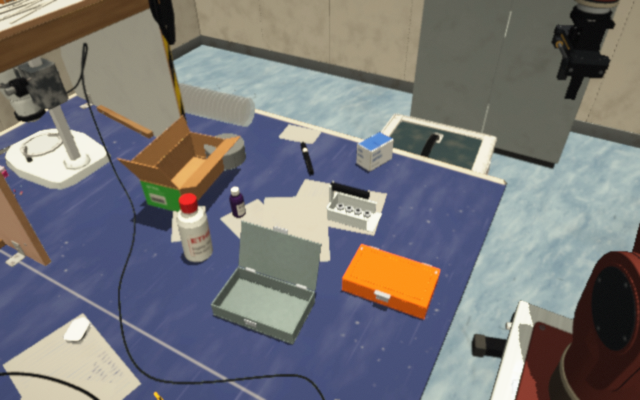

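The grey open tin is at top px (226,210). The orange closed tin at (283,289) has the same shape but the wrong colour. The scoop is at (342,228), with its bar at about (343,222). The bystanders are the box (434,208), the bottle (240,127) and the small bottle (299,132). I'll confirm in one enlarged crop.

```bash
cat > h.py <<'E'
import cv2,numpy as np,pickle
def proj(c,P):
    T=np.linalg.inv(c["pose"]);P=np.atleast_2d(P)
    q=P@T[:3,:3].T+T[:3,3];q=q*[1,-1,-1]
    return cv2.projectPoints(q,np.zeros(3),np.zeros(3),c["K"],c["dist"])[0][:,0]
def ray(c,uv,z):
    n=cv2.undistortPoints(np.array([[uv]],float),c["K"],c["dist"])[0,0]
    d=c["pose"][:3,:3]@np.array([n[0],-n[1],-1]);o=c["pose"][:3,3]
    return o+d*(z-o[2])/d[2]
def crop(c,x0,y0,w,h,f,name):
    cv2.imwrite(name,cv2.resize(c["pixels"][y0:y0+h,x0:x0+w,::-1],None,fx=f,fy=f,interpolation=cv2.INTER_CUBIC))
E
python3 - <<'E'
from h import *
t=pickle.load(open("top.pkl","rb"));s=pickle.load(open("side.pkl","rb"))
a=cv2.resize(t["pixels"][160:270,190:390],None,fx=4,fy=4,interpolation=cv2.INTER_CUBIC)[:,:,::-1]
cv2.imwrite("pics/c1.png",a)
crop(s,200,170,200,150,4,"pics/c2.png")
for n,uv,z in [("bar",(343,222),.075),("wipes",(434,208),.062),("bottle",(238,120),.15),("small",(299,131),.075),("tinc",(226,211),.0)]: print(n,ray(t,uv,z).round(3))
E
```

```text
bar [ 0.544 -0.214  0.075]
wipes [ 0.582 -0.435  0.062]
bottle [0.768 0.033 0.15 ]
small [ 0.765 -0.104  0.075]
tinc [0.573 0.083 0.   ]
```

View pics/c1.png

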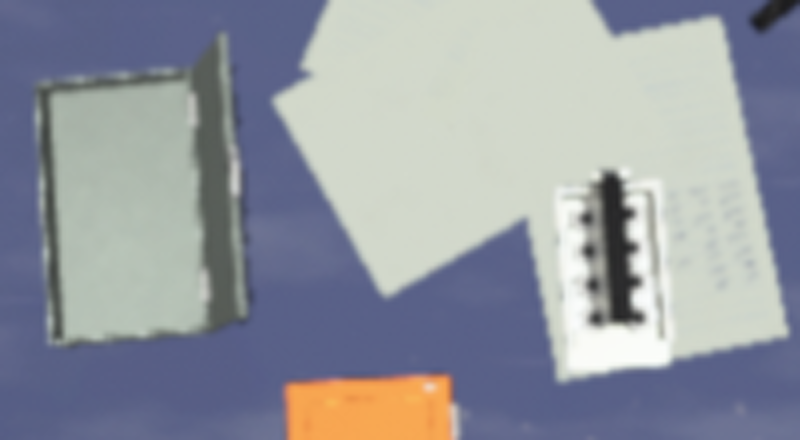

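View pics/c2.png

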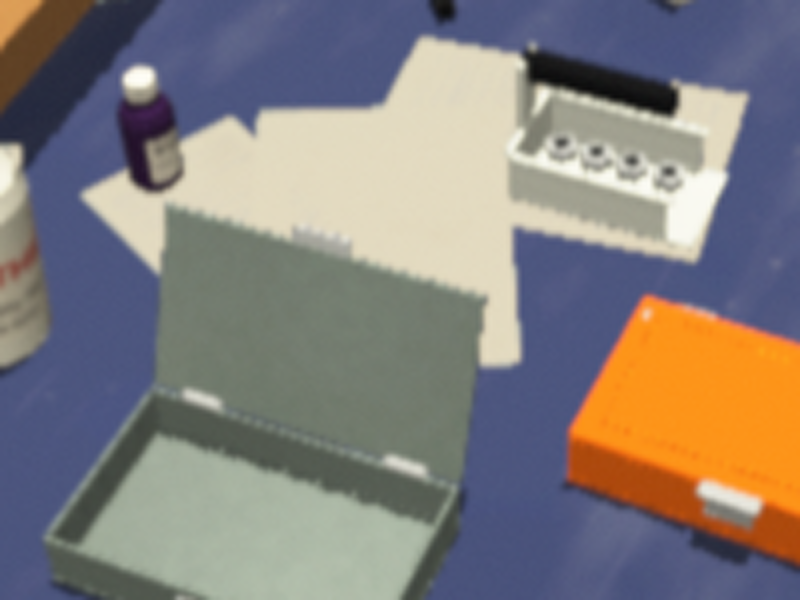

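The crops confirm it. The grey tin with its lid open is at crop (130,210), and the scoop's open front faces the robot with its bar running from crop (610,175) to (617,320). Next I fit the poses.

```bash
cat > fit.py <<'E'
from h import *
from scipy.optimize import least_squares
t=pickle.load(open("top.pkl","rb"));s=pickle.load(open("side.pkl","rb"))
T=lambda u,v:(u/4+190-.4,v/4+160-.4); S=lambda u,v:(u/4+200-.4,v/4+170-.4)
def W(p,L):
    c,q=np.cos(p[2]),np.sin(p[2]);return np.array(L)@np.array([[c,q,0],[-q,c,0],[0,0,1]])+[p[0],p[1],0]
def fit(f,obs,p0):
    r=lambda p:np.concatenate([(proj(c,W(p,f(l,p)))-uv).ravel() for c,l,uv in obs])
    o=least_squares(r,p0,loss="soft_l1");print(o.x.round(4),"yaw",np.degrees(o.x[2]).round(1));print(r(o.x).reshape(-1,2).round(1).tolist());return o.x
def tin(l,p):
    if len(l)==3: return l
    return [.05+l[0]*np.cos(np.pi-p[3])*1 if 0 else .05-l[0]*np.cos(p[3]),l[1],.032+l[0]*np.sin(p[3])]
P=fit(tin,[(t,(-.05,.083,.032),T(38,84)),(t,(-.05,-.083,.032),T(50,344)),(s,(.05,.083,.032),S(155,390)),(s,(.05,-.083,.032),S(460,486)),(s,(-.05,.083,.032),S(48,540)),
 (s,(.1,.083),S(166,205)),(s,(.1,-.083),S(486,297)),(t,(.1,.083),T(222,35)),(t,(.1,-.083),T(244,318))],[.573,.083,-1.57+3.14,1.8] if 0 else [.573,.083,-1.57,1.8])
print("lid",np.degrees(P[3]),"edge",W(P,tin((.1,0),P)))
Q=fit(lambda l,p:l,[(t,(.059,0,.084),T(608,172)),(t,(-.033,0,.084),T(617,322)),(t,(-.055,.032,.003),T(560,382)),(t,(-.055,-.032,.003),T(672,365)),(t,(.055,.032,.036),T(556,187)),(t,(.055,-.032,.036),T(662,179)),
 (s,(.055,.032,.036),S(508,155)),(s,(-.033,0,.075),S(672,97)),(s,(.059,0,.075),S(530,62))],[.53,-.214,0])
print("grip",W(Q,[.008,0,.075]))
E
python3 fit.py
```

```text
[ 0.5691  0.0917 -1.4592  1.9315] yaw -83.6
[[-0.8, 0.0], [0.2, 0.6], [-0.3, -1.0], [0.5, 0.1], [-0.9, -0.1], [0.0, -0.5], [0.6, -0.0], [-0.2, -0.5], [-0.3, 0.3]]
lid 110.66486451627581 edge [0.57862741 0.00697796 0.12556606]
[ 0.5312 -0.2155  0.0725] yaw 4.2
[[0.7, -0.4], [0.9, 0.9], [1.4, -3.2], [-1.2, -0.4], [0.0, 0.6], [-0.6, 1.2], [-0.6, -0.6], [1.3, 2.4], [-1.9, 0.4]]
grip [ 0.53914673 -0.21487937  0.075     ]
```

play_rows(
  commands=[
    [0.045,-0.028,0,0,0,0.022,0.05],
    [0.09,-0.057,0,0,0,0.044,0.05],
    [0.135,-0.085,0,0,0,0.065,0.05],
    [0.18,-0.113,0,0,0,0.087,0.05],
    [0.225,-0.142,0,0,0,0.109,0.05],
    [0.27,-0.17,0,0,0,0.13,0.05],
    [0.315,-0.198,0,0,0,0.15,0.05],
    [0.36,-0.226,0.01,0,0,0.17,0.05],
    [0.405,-0.255,0.02,0,0,0.2,0.05],
    [0.451,-0.283,0.02,0,0,0.218,0.05],
  ],
)

```text
time: 1.1
tcp_pos: [0.5187, -0.2384, 0.2037]
tcp_rot: [[0.996, 0.085, -0.001], [0.085, -0.996, 0.0], [-0.001, -0.0, -1.0]]
contact_force: [0.6, -0.4, -0.3]
width: 0.0503
gripper_force: 0.0
```

```bash
python3 - <<'E'
from rig import sensors, imaging
from h import *
c=imaging.read_camera("wrist");pickle.dump(c,open("w.pkl","wb"))
s=sensors.observe();print(s["joints"],s["tcp_pos"],s["tcp_rot"][:,0])
print(c["pose"].round(3))
print(proj(c,[[.539,-.215,.084],[.598,-.21,.084],[.506,-.218,.084]]))
cv2.imwrite("pics/w1.png",c["pixels"][:,:,::-1])
E
```

```text
[ 33.40888202  11.68970487 -16.12955923  95.8507696    3.07642523
  72.93136131 -67.90475286] [ 0.52420599 -0.22927528  0.20342167] [0.99555709 0.09413978 0.00194301]
[[ 0.086  0.964  0.251  0.588]
 [-0.996  0.083  0.023 -0.234]
 [ 0.001 -0.252  0.968  0.364]
 [ 0.     0.     0.     1.   ]]
[[297.54588446 172.45813495]
 [296.35993795 109.27024199]
 [298.38108488 205.09503504]]
```

View pics/w1.png

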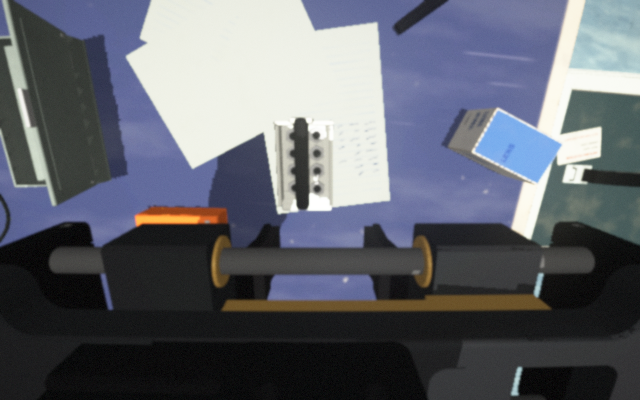

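Wrist view: the bar's top runs from px (300,118) to (302,208), about 4 px right of my prediction. The tin's lid is at the left edge.

```bash
python3 - <<'E'
from rig import sensors, imaging
from h import *
c=imaging.read_camera("wrist")
s=sensors.observe();R=s["tcp_rot"];print(s["tcp_pos"],R)
g=c["pixels"].astype(int).sum(2)
m=(g[108:222,285:318]<150).astype(np.uint8)
n,l,st,ce=cv2.connectedComponentsWithStats(m);i=1+st[1:,4].argmax()
st=st+np.array([285,108,0,0,0]);print(st[i],ce[i]+[285,108])
for v in (135,150,165,180,195,205):
    r=np.where(l[v-108]==i)[0]+285;print(v,r.min(),r.max())
print(s["joints"].tolist())
pickle.dump(c,open("w.pkl","wb"))
E
```

```text
[ 0.52219692 -0.23228753  0.20367733] [[ 9.95324911e-01  9.65816622e-02  5.52041970e-04]
 [ 9.65788475e-02 -9.95317898e-01  3.84800389e-03]
 [ 9.21103866e-04 -3.77669855e-03 -9.99992444e-01]]
[301 184  15  31 213] [309.62441315 200.51643192]Traceback (most recent call last):
  File "<stdin>", line 10, in <module>
    return umr_minimum(a, axis, None, out, keepdims, initial, where)
ValueError: zero-size array to reduction operation minimum which has no identity
```

```bash
python3 - <<'E'
from h import *
c=pickle.load(open("w.pkl","rb"))
g=c["pixels"].astype(int).sum(2)
m=(g[100:222,280:335]<130).astype(np.uint8)
for v in range(100,222,6): print(v,''.join('#' if x<90 else '+' if x<180 else '.' for x in g[v,280:335]))
E
```

```text
100 .......................................................
106 .......................................................
112 .......................................................
118 .......................................................
124 .......................................................
130 .......................................................
136 ............+++++++....................................
142 ................+++++++++++............................
148 ................+++++++++++............................
154 ............+++++++++++++++............................
160 ................+++++++++++............................
166 ................+++++++++++............................
172 .............+++++++++++++++...........................
178 ................++++++++++++...........................
184 ................++++++++++++...........................
190 ...............+++++++++++++........++.................
196 .................+++++++++++...........................
202 ..................++++++++++...........................
208 .....................++++..............................
214 .......................................................
220 .......................................................
```

```bash
python3 - <<'E'
from h import *
c=pickle.load(open("w.pkl","rb"))
for uv in [(301,142),(301.7,184),(302,207),(302.5,205)]: print(ray(c,uv,.084).round(4))
print(proj(c,[[.539,-.215,.084],[.598,-.21,.084],[.506,-.218,.084]]))
E
```

```text
[ 0.5685 -0.2164  0.084 ]
[ 0.5279 -0.2198  0.084 ]
[ 0.5043 -0.2218  0.084 ]
[ 0.5065 -0.2221  0.084 ]
[[297.54588446 172.45813495]
 [296.35993795 109.27024199]
 [298.38108488 205.09503504]]
```

play_rows(
  commands=[
    [0.007,-0.005,0.02,0,0,0.005,0.05],
    [0.014,-0.009,0.04,0,0,0.01,0.05],
    [0.02,-0.0135,0.06,0,0,0.014,0.05],
    [0.02,-0.0135,0.06,0,0,0.014,0.05],
    [0.02,-0.0135,0.06,0,0,0.014,0.05],
    [0.02,-0.0135,0.06,0,0,0.014,0.05],
    [0.02,-0.0135,0.06,0,0,0.014,0.05],
    [0.02,-0.0135,0.06,0,0,0.014,0.05],
    [0.02,-0.0135,0.06,0,0,0.014,0.05],
    [0.02,-0.0135,0.06,0,0,0.014,0.05],
  ],
)

```text
time: 2.2
tcp_pos: [0.5371, -0.2252, 0.1448]
tcp_rot: [[0.997, 0.073, 0.0], [0.073, -0.997, -0.0], [0.0, 0.0, -1.0]]
contact_force: [0.6, -0.9, 0.1]
width: 0.0496
gripper_force: 0.0
```

```bash
python3 - <<'E'
from rig import sensors, imaging
from h import *
for i in range(2):
    c=imaging.read_camera("wrist");s=sensors.observe();R=s["tcp_rot"]
    print(s["time"],s["tcp_pos"],R[:,0], c["pose"][:3,3],(R.T@(c["pose"][:3,3]-s["tcp_pos"])).round(4))
pickle.dump(c,open("w.pkl","wb"));print(s["joints"].tolist())
print(proj(c,[[.541,-.217,.084],[.506,-.218,.084]]))
g=c["pixels"].astype(int).sum(2)
for v in range(100,290,8): print(v,''.join('#' if x<90 else '+' if x<180 else '.' for x in g[v,280:345]))
E
```

```text
2.25 [ 0.53710601 -0.22508644  0.14475156] [9.97357003e-01 7.26565831e-02 1.70135759e-04] [ 0.60595254 -0.22141897  0.3057277 ] [ 0.069   0.0014 -0.161 ]
2.3 [ 0.53709169 -0.22506689  0.14467544] [9.97352412e-01 7.27197324e-02 8.46823444e-05] [ 0.60595563 -0.22137826  0.30562381] [ 0.069   0.0013 -0.1609]
[32.014792448728265, 15.312330911755502, -16.04366105544534, 98.60928391541798, 4.5577586347465395, 66.70899527742766, -71.12193900915442]
[[309.51533201 206.91014605]
 [308.06201007 247.58234196]]
100 .................................................................
108 .................................................................
116 .................................................................
124 .................................................................
132 .................................................................
140 .................................................................
148 .......................+++++++++++++.............................
156 .................+++++++++++++++++++++......+++..................
164 .......................++++++++
[... 384 characters left out ...]

212 ........................+++++++++++++++..........................
220 ......................+++++++++++++++++..........................
228 ..........................+++++++++++++..........................
236 ..........................+++++++++++++..........................
244 .........................+++++++++++++++.........................
252 .....................+...........................................
260 .................................................................
268 .................................................................
276 .................................................................
284 .................................................................
```

```bash
python3 - <<'E'
from h import *
c=pickle.load(open("w.pkl","rb"))
for uv in [(310,168),(311.3,208),(312.3,240),(312.5,247.5)]: print(ray(c,uv,.084).round(4))
E
```

```text
[ 0.5721 -0.2154  0.084 ]
[ 0.5402 -0.2185  0.084 ]
[ 0.513  -0.2211  0.084 ]
[ 0.5063 -0.2217  0.084 ]
```

play_rows(
  commands=[
    [0.0075,-0.0065,0.015,0,0,-0.022,0.05],
    [0.0075,-0.0065,0.035,0,0,-0.022,0.05],
    [0.0075,-0.0065,0.055,0,0,-0.022,0.05],
    [0.0075,-0.0065,0.07,0,0,-0.022,0.05],
    [0.0075,-0.0065,0.082,0,0,-0.022,0.05],
    [0.0075,-0.0065,0.0887,0,0,-0.022,0.05],
    [0.0075,-0.0065,0.0887,0,0,-0.022,0.05],
    [0.0075,-0.0065,0.0887,0,0,-0.022,0.035],
    [0.0075,-0.0065,0.0887,0,0,-0.022,0.02],
    [0.0075,-0.0065,0.0887,0,0,-0.022,0.01],
  ],
  newtons=40,
)

```text
time: 3.3
tcp_pos: [0.5446, -0.2182, 0.0567]
tcp_rot: [[0.996, 0.095, 0.001], [0.095, -0.996, -0.0], [0.001, 0.001, -1.0]]
contact_force: [-0.3, 0.2, 1.4]
width: 0.0338
gripper_force: 0.0
```

play_rows(
  commands=[
    [0,0,0,0,0,0,0.005],
    [0,0,0,0,0,0,0.0],
    [0,0,0,0,0,0,0.0],
    [0,0,0,0,0,0,0.0],
    [0,0,0,0,0,0,0.0],
    [0,0,0,0,0,0,0.0],
    [0,0,0,0,0,0,0.0],
    [0,0,0,0,0,0,0.0],
    [0,0,0,0,0,0,0.0],
    [0,0,0,0,0,0,0.0],
  ],
)

```text
time: 4.3
tcp_pos: [0.5442, -0.2178, 0.056]
tcp_rot: [[0.996, 0.095, 0.0], [0.095, -0.996, 0.0], [0.0, -0.0, -1.0]]
contact_force: [-1.0, 2.3, 3.5]
width: 0.0129
gripper_force: 39.9
```

```bash
python3 - <<'E'
from rig import sensors
s=sensors.observe();print(s["joints"].tolist(),s["tcp_pos"],s["tcp_rot"][:,2])
E
```

```text
[30.83183420888194, 20.914278509045314, -16.013126336712745, 102.78922607078636, 6.710227555330584, 57.22153984577986, -72.38792345422674] [ 0.54415412 -0.21783987  0.05595609] [ 5.38445856e-05  2.25761985e-04 -9.99999973e-01]
```

```bash
cat > kin.py <<'E'
import numpy as np
from scipy.optimize import least_squares
from scipy.spatial.transform import Rotation as Ro
D=[([66.852,19.131,2.286,84.013,-.767,76.966,-3.355],[.195,-.62,.222],17.46),
([32.0148,15.3123,-16.0437,98.6093,4.5578,66.709,-71.1219],[.5371,-.2251,.1447],4.17),
([30.8318,20.9143,-16.0131,102.7892,6.7102,57.2215,-72.3879],[.54415,-.21784,.05596],5.45)]
def fk(q,p):
    y0,d1,l1,e1,l2,e2,L,e3,y7,bx,by=p;t=np.array([bx,by,d1]);R=Ro.from_euler("z",q[0]+y0,degrees=True)
    def mv(v): 
        nonlocal t; t=t+R.apply(v)
    R=R*Ro.from_euler("y",q[1],degrees=True);R=R*Ro.from_euler("z",q[2],degrees=True);mv([e1,0,l1])
    R=R*Ro.from_euler("y",q[3],degrees=True);mv([e3,0,0]);R=R*Ro.from_euler("z",q[4],degrees=True);mv([0,0,l2])
    R=R*Ro.from_euler("y",q[5],degrees=True);mv([e2,0,0]);R=R*Ro.from_euler("z",q[6]+y7,degrees=True);mv([0,0,L])
    return t,R
def tr(yaw): 
    a=np.radians(yaw);return Ro.from_matrix([[np.cos(a),np.sin(a),0],[np.sin(a),-np.cos(a),0],[0,0,-1]])
def fitk():
    def r(p):
        o=[]
        for q,x,y in D:
            t,R=fk(q,p);o+=list((t-x)*100)+list((tr(y).inv()*R).as_rotvec()*10)
        return np.array(o+list((p-p0)*[1e-3]+0))
    best=None
    for y0 in(-140,-45,40,130):
      for y7 in(0,90,180,270):
        p0=np.array([y0,.3,.4,0,.4,0,.3,0,y7,0,0.]);o=least_squares(r,p0,x_scale=[50,.3,.3,.1,.3,.1,.3,.1,50,.01,.01])
        if best is None or o.cost<best.cost:best=o
    return best
if __name__=="__main__":
    b=fitk();print(b.cost,b.x.round(3).tolist(),(b.fun).round(3)[:18]);np.save("kin.npy",b.x)
E
python3 kin.py
```

```text
6.552883499441796 [-55.861, 0.957, -1.424, 0.395, 0.109, 0.921, 0.214, -1.002, 196.091, 0.858, -0.469] [-0.000e+00  0.000e+00  0.000e+00 -1.000e-03 -1.700e-02  2.945e+00
 -0.000e+00 -0.000e+00 -0.000e+00 -1.000e-03  1.000e-03 -1.694e+00
  0.000e+00  0.000e+00  0.000e+00 -1.000e-03 -2.000e-03 -1.251e+00]
```

play_rows(
  commands=[
    [0,0,-0.005,0,0,0,0.0],
    [0,0,-0.015,0,0,0,0.0],
    [0,0,-0.03,0,0,0,0.0],
    [0,0,-0.05,0,0,0,0.0],
    [0,0,-0.07,0,0,0,0.0],
    [0,0,-0.09,0,0,0,0.0],
    [0,0,-0.11,0,0,0,0.0],
    [0,0,-0.13,0,0,0,0.0],
    [0,0,-0.14,0,0,0,0.0],
    [0,0,-0.14,0,0,0,0.0],
  ],
)

```text
time: 5.3
tcp_pos: [0.545, -0.2184, 0.1981]
tcp_rot: [[0.996, 0.094, 0.003], [0.094, -0.996, -0.001], [0.003, 0.002, -1.0]]
contact_force: [0.5, 0.6, -2.6]
width: 0.0136
gripper_force: 39.9
```

```bash
python3 - <<'E'
from rig import sensors
s=sensors.observe();print(s["joints"].tolist(),s["tcp_pos"],s["tcp_rot"])
E
```

```text
[31.605865714457536, 13.472064066197568, -16.55562456896349, 94.38825000023215, 4.020170873009899, 72.52530827056172, -70.29408203763298] [ 0.54495336 -0.21841305  0.19810358] [[ 0.99552411  0.09445615  0.00312835]
 [ 0.0944608  -0.99552763 -0.00137432]
 [ 0.00298454  0.00166368 -0.99999416]]
```

```bash
cat > kin2.py <<'E'
from kin import *
import itertools
D.append(([31.6059,13.4721,-16.5556,94.3883,4.0202,72.5253,-70.2941],[.54495,-.21841,.1981],5.42))
def fk(q,p,sg):
    y0,d1,l1,e1,l2,e2,L,y7=p;q=np.array(q);e=lambda a,v:Ro.from_euler(a,v,degrees=True)
    R=e("z",sg[0]*q[0]+y0)*e("y",q[1]);t=np.array([0,0,d1])
    R=R*e("z",sg[1]*q[2]);t=t+R.apply([e1,0,l1])
    R=R*e("y",q[3]);t=t+R.apply([-e1,0,0]);R=R*e("z",sg[2]*q[4]);t=t+R.apply([0,0,l2])
    R=R*e("y",q[5]);t=t+R.apply([e2,0,0]);R=R*e("z",sg[3]*q[6]+y7);return t+R.apply([0,0,L]),R
if __name__=="__main__":
    res=[]
    for sg in itertools.product((1,-1),repeat=4):
      for y7 in (0,120,240):
       for y0 in (-140,-5,90):
        p0=np.array([y0,.3,.4,0,.4,0,.3,y7.__float__()])
        def r(p):
            o=[]
            for q,x,y in D:
                t,R=fk(q,p,sg);o+=list((t-x)*100)+list((tr(y).inv()*R).as_rotvec()*30)
            return np.array(o+list((p-p0)[1:7]*.1))
        o=least_squares(r,p0,x_scale=[50,.3,.3,.1,.3,.1,.3,50]);res.append((o.cost,sg,o.x,o.fun))
    res.sort(key=lambda a:a[0])
    for c in res[:4]:print(c[0],c[1],c[2].round(3).tolist())
    print(res[0][3].round(2)[:24].tolist())
    np.savez("k2.npz",p=res[0][2],sg=res[0][1])
E
python3 kin2.py
```

```text
0.021318473738785346 (-1, -1, -1, -1) [-4.022, 0.313, 0.525, -0.014, 0.516, 0.008, 0.461, 85.974]
0.021318473738785638 (-1, -1, -1, -1) [-4.022, 0.313, 0.525, -0.014, 0.516, 0.008, 0.461, 85.974]
0.021318473738788268 (-1, -1, -1, -1) [-4.022, 0.313, 0.525, -0.014, 0.516, 0.008, 0.461, 85.974]
0.02131847373878867 (-1, -1, -1, -1) [-4.022, 0.313, 0.525, -0.014, 0.516, 0.008, 0.461, 85.974]
[-0.07, -0.04, -0.05, 0.05, -0.0, -0.0, -0.04, 0.09, 0.01, -0.0, 0.0, -0.0, 0.02, -0.05, -0.02, 0.01, 0.0, 0.01, 0.03, 0.04, 0.06, -0.06, 0.09, -0.0]
```

```bash
cat > ik.py <<'E'
from kin2 import *
k=np.load("k2.npz");P_,SG=k["p"],k["sg"]
lo=np.array([-147.57,-21.85,-74.77,14.55,-85.83,4.83,-152.11]);hi=np.array([147.57,119.76,79.35,137.4,265.84,119.75,152.11])
TIN=np.array([.5691,.0917,0]);a=-1.4592;tx=np.array([np.cos(a),np.sin(a),0]);ty=np.array([-tx[1],tx[0],0])
def pose(psi,th,lip):   # scoop heading psi, tilt th deg, lip world
    S=Ro.from_euler("z",psi,degrees=True)*Ro.from_euler("y",-th,degrees=True)
    return lip+S.apply([.064,0,.052]), S*Ro.from_euler("x",180,degrees=True)
def ik(t,R,q0):
    best=None
    for s in range(6):
        x0=np.clip(q0+(s>0)*np.random.default_rng(s).normal(0,20,7),lo+3,hi-3)
        f=lambda q:(lambda T:np.r_[(T[0]-t)*1000,(R.inv()*T[1]).as_rotvec()*500,(q-q0)*.003])(fk(q,P_,SG))
        o=least_squares(f,x0,bounds=(lo+2,hi-2));e=np.abs(o.fun[:6]).max()
        if best is None or e+.01*np.abs(o.x-q0).max()<best[0]: best=(e+.01*np.abs(o.x-q0).max(),e,o.x)
    return best[1:]
E
python3 - <<'E'
from ik import *
q0=np.array([31.6,13.5,-16.6,94.4,4,72.5,-70.3])
for psi in (-30,-10,6,30,60,90):
    h=Ro.from_euler("z",psi,degrees=True).apply([1,0,0])
    lip=TIN+.025*h+[0,0,.06]
    for th in (0,50,60):
        t,R=pose(psi,th,lip);e,q=ik(t,R,q0);print(psi,th,t.round(3),"err %.2f"%e,q.round(0).tolist())
E
```

```text
-30 0 [0.646 0.047 0.112] err 0.00 [3.0, 24.0, -15.0, 92.0, 6.0, 66.0, -133.0]
-30 50 [0.592 0.079 0.142] err 76.88 [55.0, -20.0, -73.0, 130.0, 15.0, 23.0, -150.0]
-30 60 [0.579 0.086 0.141] err 130.77 [53.0, -20.0, -69.0, 134.0, 19.0, 15.0, -150.0]
-10 0 [0.657 0.076 0.112] err 0.00 [3.0, 25.0, -18.0, 90.0, 8.0, 66.0, -117.0]
-10 50 [0.595 0.087 0.142] err 33.59 [51.0, -20.0, -73.0, 135.0, 25.0, 11.0, -150.0]
-10 60 [0.581 0.09  0.141] err 93.90 [50.0, -20.0, -70.0, 135.0, 27.0, 8.0, -150.0]
6 0 [0.658 0.101 0.112] err 0.00 [3.0, 26.0, -21.0, 89.0, 10.0, 67.0, -104.0]
6 50 [0.595 0.094 0.142] err 43.47 [23.0, -9.0, -38.0, 135.0, 0.0, 7.0, -101.0]
6 60 [0.581 0.093 0.141] err 93.12 [45.0, -17.0, -58.0, 135.0, -49.0, 7.0, -58.0]
30 0 [0.646 0.136 0.112] err 0.00 [3.0, 26.0, -26.0, 90.0, 12.0, 67.0, -85.0]
30 50 [0.592 0.105 0.142] err 22.37 [84.0, 1.0, -73.0, 135.0, -78.0, 34.0, 17.0]
30 60 [0.579 0.098 0.141] err 49.52 [88.0, 25.0, -73.0, 135.0, -76.0, 26.0, 34.0]
60 0 [0.614 0.169 0.112] err 0.00 [5.0, 25.0, -33.0, 93.0, 14.0, 66.0, -61.0]
60 50 [0.582 0.114 0.142] err 0.00 [51.0, 17.0, -33.0, 123.0, -56.0, 52.0, 29.0]
60 60 [0.575 0.102 0.141] err 0.00 [87.0, 48.0, -73.0, 125.0, -25.0, 36.0, 14.0]
90 0 [0.569 0.181 0.112] err 0.00 [10.0, 22.0, -40.0, 99.0, 15.0, 65.0, -35.0]
90 50 [0.569 0.118 0.142] err 0.00 [63.0, 46.0, -64.0, 102.0, -10.0, 63.0, 10.0]
90 60 [0.569 0.104 0.141] err 0.00 [66.0, 56.0, -64.0, 100.0, -11.0, 66.0, 15.0]
```

```bash
python3 - <<'E'
from ik import *
def step(t,R,q):
    f=lambda x:(lambda T:np.r_[(T[0]-t)*1000,(R.inv()*T[1]).as_rotvec()*500,(x-q)*.02])(fk(x,P_,SG))
    o=least_squares(f,np.clip(q,lo+1.01,hi-1.01),bounds=(lo+1,hi-1));return np.abs(o.fun[:6]).max(),o.x
for psi in (60,75,90,-90,-75):
    q=np.array([31.6,13.5,-16.6,94.4,4,72.5,-70.3]);h=Ro.from_euler("z",psi,degrees=True).apply([1,0,0])
    lip=TIN+.025*h+[0,0,.06];lip0=np.array([.481,-.224,.146])
    for u in np.linspace(0,1,12):
        L=lip0+u*(lip-lip0);L[2]+=.06*np.sin(np.pi*min(u*.75,1)) ;t,R=pose(5.4+(psi-5.4)*u,0,L);e,q=step(t,R,q)
    print(psi,0,"%.2f"%e,q.round(0).tolist())
    for th in range(5,66,5):
        t,R=pose(psi,th,lip);e,q=step(t,R,q)
        if th in(25,45,50,55,60,65):print(psi,th,"%.2f"%e,q.round(0).tolist())
E
```

```text
60 0 0.00 [7.0, 23.0, -34.0, 91.0, 13.0, 70.0, -60.0]
60 25 0.00 [35.0, 12.0, -40.0, 111.0, -18.0, 48.0, -23.0]
60 45 0.00 [56.0, 15.0, -43.0, 122.0, -48.0, 48.0, 18.0]
60 50 0.00 [60.0, 19.0, -44.0, 123.0, -52.0, 49.0, 26.0]
60 55 0.00 [64.0, 23.0, -44.0, 124.0, -55.0, 50.0, 34.0]
60 60 0.00 [67.0, 28.0, -44.0, 125.0, -57.0, 52.0, 40.0]
60 65 0.00 [69.0, 34.0, -43.0, 125.0, -57.0, 53.0, 46.0]
75 0 0.00 [8.0, 21.0, -37.0, 93.0, 14.0, 70.0, -47.0]
75 25 0.00 [37.0, 17.0, -43.0, 107.0, -15.0, 54.0, -11.0]
75 45 0.00 [56.0, 25.0, -47.0, 112.0, -33.0, 55.0, 17.0]
75 50 0.00 [60.0, 29.0, -48.0, 113.0, -35.0, 56.0, 22.0]
75 55 0.00 [63.0, 34.0, -48.0, 113.0, -36.0, 58.0, 27.0]
75 60 0.00 [65.0, 39.0, -48.0, 112.0, -37.0, 59.0, 31.0]
75 65 0.00 [67.0, 44.0, -47.0, 112.0, -38.0, 60.0, 35.0]
90 0 0.00 [10.0, 19.0, -39.0, 96.0, 13.0, 69.0, -33.0]
90 25 0.00 [36.0, 22.0, -45.0, 103.0, -11.0, 61.0, -0.0]
90 45 0.00 [51.0, 33.0, -47.0, 103.0, -22.0, 65.0, 19.0]
90 50 0.00 [54.0, 37.0, -47.0, 102.0, -24.0, 67.0, 22.0]
90 55 0.00 [56.0, 41.0, -47.0, 101.0, -25.0, 68.0, 25.0]
90 60 0.00 [57.0, 46.0,
[... 241 characters left out ...]
 93.0, -26.0, 70.0, -151.0]
-90 50 195.25 [-69.0, 60.0, 78.0, 92.0, -24.0, 71.0, -151.0]
-90 55 222.80 [-70.0, 63.0, 78.0, 90.0, -22.0, 73.0, -151.0]
-90 60 252.33 [-71.0, 65.0, 78.0, 87.0, -19.0, 75.0, -151.0]
-90 65 282.59 [-72.0, 68.0, 78.0, 84.0, -15.0, 79.0, -151.0]
-75 0 0.01 [-49.0, 24.0, 58.0, 97.0, -22.0, 71.0, -151.0]
-75 25 39.14 [-72.0, 45.0, 78.0, 100.0, -26.0, 65.0, -151.0]
-75 45 111.78 [-77.0, 56.0, 78.0, 99.0, -23.0, 60.0, -151.0]
-75 50 131.15 [-78.0, 59.0, 78.0, 100.0, -23.0, 59.0, -151.0]
-75 55 150.18 [-80.0, 62.0, 78.0, 100.0, -23.0, 57.0, -151.0]
-75 60 164.75 [-83.0, 66.0, 78.0, 103.0, -24.0, 53.0, -151.0]
-75 65 145.40 [-101.0, 87.0, 78.0, 124.0, -47.0, 34.0, -151.0]
```

play_rows(
  commands=[
    [0.001,-0.005,-0.01,0,0,-0.02,0.0],
    [0.003,-0.018,-0.025,0,0,-0.07,0.0],
    [0.006,-0.038,-0.038,0,0,-0.14,0.0],
    [0.01,-0.06,-0.045,0,0,-0.22,0.0],
    [0.013,-0.084,-0.047,0,0,-0.31,0.0],
    [0.017,-0.108,-0.047,0,0,-0.4,0.0],
    [0.021,-0.132,-0.047,0,0,-0.49,0.0],
    [0.024,-0.156,-0.047,0,0,-0.58,0.0],
    [0.028,-0.18,-0.047,0,0,-0.66,0.0],
    [0.031,-0.2,-0.047,0,0,-0.74,0.0],
  ],
)

```text
time: 6.3
tcp_pos: [0.5557, -0.013, 0.2436]
tcp_rot: [[0.665, 0.747, 0.0], [0.747, -0.665, 0.0], [0.0, -0.0, -1.0]]
contact_force: [0.2, 0.2, -2.3]
width: 0.0134
gripper_force: 39.9
```

```bash
cat > rel.py <<'E'
import sys
from ik import *
from rig import sensors
def rel(t,R):
    s=sensors.observe();R0=Ro.from_matrix(s["tcp_rot"])
    print("at",s["tcp_pos"].round(4),"yaw x",np.degrees(np.arctan2(*s["tcp_rot"][1::-1,0])).round(1),"w",s["width"],"j",np.round(s["joints"],0).tolist())
    print("shift",R0.inv().apply(np.array(t)-s["tcp_pos"]).round(4),"turn",(R0.inv()*R).as_rotvec().round(4))
E
python3 -c "
from rel import *
t,R=pose(90,0,np.array([.569,.117,.13]));print(t);rel([.569,.181,.243],R)"
```

```text
[0.569 0.181 0.182]
at [ 0.5557 -0.013   0.2436] yaw x 48.3 w 0.013367350355188316 j [22.0, 10.0, -28.0, 94.0, 5.0, 77.0, -49.0]
shift [ 0.1536 -0.1192  0.0007] turn [-1.00e-04 -5.00e-04 -7.28e-01]
```

play_rows(
  commands=[
    [0.018,-0.014,0,0,0,-0.085,0.0],
    [0.037,-0.029,0,0,0,-0.175,0.0],
    [0.056,-0.043,0,0,0,-0.265,0.0],
    [0.075,-0.058,0,0,0,-0.355,0.0],
    [0.094,-0.073,0,0,0,-0.445,0.0],
    [0.113,-0.088,0,0,0,-0.535,0.0],
    [0.13,-0.101,0.002,0,0,-0.62,0.0],
    [0.143,-0.111,0.007,0,0,-0.68,0.0],
    [0.15,-0.117,0.015,0,0,-0.715,0.0],
    [0.1536,-0.1192,0.022,0,0,-0.728,0.0],
  ],
)

```text
time: 7.3
tcp_pos: [0.5703, 0.1789, 0.2201]
tcp_rot: [[0.005, 1.0, -0.001], [1.0, -0.005, -0.0], [-0.0, -0.001, -1.0]]
contact_force: [0.4, -0.1, -2.2]
width: 0.0134
gripper_force: 39.9
```

```bash
python3 -c "
from rel import *
from rig import imaging
from h import *
c=imaging.read_camera('side');crop(c,200,60,240,180,3,'pics/s2.png')
for th,z in [(12,.115),(25,.1),(38,.075),(45,.062),(50,.06),(55,.06),(60,.06)]:
  t,R=pose(90,th,np.array([.569,.117,z]));print(th,t.round(3));rel(t,R)" | grep -v at
```

```text
12 [0.569 0.169 0.179]
shift [-0.0096 -0.0009  0.0396] turn [-0.0017  0.2099 -0.0061]
25 [0.569 0.153 0.174]
shift [-0.0254 -0.0008  0.0446] turn [-0.001   0.4368 -0.0063]
38 [0.569 0.135 0.155]
shift [-0.043  -0.0006  0.0634] turn [-3.000e-04  6.637e-01 -6.500e-03]
45 [0.569 0.125 0.144]
shift [-0.0529 -0.0005  0.0747] turn [ 1.000e-04  7.858e-01 -6.500e-03]
50 [0.569 0.118 0.142]
shift [-0.0601 -0.0005  0.0763] turn [ 4.000e-04  8.731e-01 -6.500e-03]
55 [0.569 0.111 0.142]
shift [-0.0673 -0.0004  0.0765] turn [ 7.000e-04  9.604e-01 -6.600e-03]
60 [0.569 0.104 0.141]
shift [-0.0744 -0.0004  0.0773] turn [ 1.0000e-03  1.0476e+00 -6.6000e-03]
```

View pics/s2.png

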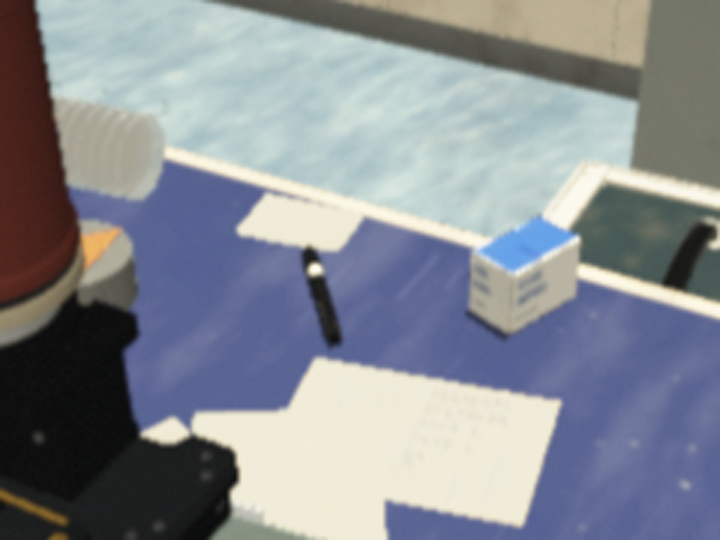

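The gripper is over the tin with the lid still open, and no spilled nuts show on the paper. Now I tilt about the lip.

play_rows(
  commands=[
    [-0.001,0,0.01,0,0.02,0,0.0],
    [-0.003,0,0.02,0,0.07,0,0.0],
    [-0.006,0,0.031,0,0.14,-0.003,0.0],
    [-0.0096,0,0.0396,0,0.21,-0.006,0.0],
    [-0.015,0,0.0415,0,0.286,-0.006,0.0],
    [-0.02,0,0.043,0,0.362,-0.006,0.0],
    [-0.0254,0,0.0446,0,0.437,-0.006,0.0],
    [-0.031,0,0.051,0,0.512,-0.006,0.0],
    [-0.037,0,0.057,0,0.588,-0.006,0.0],
    [-0.043,0,0.0634,0,0.664,-0.006,0.0],
  ],
)

```text
time: 8.35
tcp_pos: [0.5708, 0.1327, 0.1571]
tcp_rot: [[0.003, 1.0, 0.005], [0.787, -0.005, 0.617], [0.617, 0.002, -0.787]]
contact_force: [0.0, 0.4, -3.3]
width: 0.0134
gripper_force: 39.9
```

```bash
python3 -c "
from rel import *
for th,z in [(38,.075),(45,.062),(50,.06),(55,.06),(62,.06)]:
  t,R=pose(90,th,np.array([.569,.117,z]));print(th,t.round(3));rel(t,R)"
```

```text
38 [0.569 0.135 0.155]
at [0.5708 0.1327 0.1571] yaw x 89.8 w 0.013411775621488396 j [41.0, 23.0, -43.0, 102.0, -25.0, 63.0, 12.0]
shift [ 0.001  -0.0018  0.003 ] turn [ 0.0053 -0.0021 -0.0028]
45 [0.569 0.125 0.144]
at [0.5708 0.1327 0.1571] yaw x 89.8 w 0.013411775621488396 j [41.0, 23.0, -43.0, 102.0, -25.0, 63.0, 12.0]
shift [-0.0138 -0.0018  0.0058] turn [ 0.0054  0.1201 -0.0024]
50 [0.569 0.118 0.142]
at [0.5708 0.1327 0.1571] yaw x 89.8 w 0.013411775621488396 j [41.0, 23.0, -43.0, 102.0, -25.0, 63.0, 12.0]
shift [-0.0204 -0.0017  0.0026] turn [ 0.0055  0.2074 -0.0022]
55 [0.569 0.111 0.142]
at [0.5708 0.1327 0.1571] yaw x 89.8 w 0.013411775621488396 j [41.0, 23.0, -43.0, 102.0, -25.0, 63.0, 12.0]
shift [-0.0262 -0.0017 -0.0017] turn [ 0.0056  0.2946 -0.002 ]
62 [0.569 0.101 0.141]
at [0.5708 0.1327 0.1571] yaw x 89.8 w 0.013411775621488396 j [41.0, 23.0, -43.0, 102.0, -25.0, 63.0, 12.0]
shift [-0.0349 -0.0016 -0.0068] turn [ 0.0058  0.4168 -0.0016]
```

play_rows(
  commands=[
    [-0.004,-0.001,0.003,0.001,0.03,0,0.0],
    [-0.008,-0.001,0.005,0.002,0.07,0,0.0],
    [-0.0138,-0.002,0.0058,0.003,0.12,0,0.0],
    [-0.017,-0.002,0.004,0.003,0.163,0,0.0],
    [-0.0204,-0.002,0.0026,0.004,0.207,0,0.0],
    [-0.0233,-0.002,0.0005,0.005,0.25,0,0.0],
    [-0.0262,-0.002,-0.0017,0.005,0.295,0,0.0],
    [-0.0305,-0.002,-0.004,0.005,0.355,0,0.0],
    [-0.0349,-0.002,-0.0068,0.005,0.417,0,0.0],
    [-0.0349,-0.002,-0.0068,0.005,0.417,0,0.0],
  ],
)

```text
time: 9.35
tcp_pos: [0.5685, 0.0995, 0.1388]
tcp_rot: [[0.006, 1.0, 0.002], [0.47, -0.004, 0.883], [0.883, -0.005, -0.47]]
contact_force: [-0.0, -0.1, -2.1]
width: 0.0135
gripper_force: 39.9
```

play_rows(
  commands=[
    [0,0,0,0,0,0,0],
    [0,0,0,0,0,0,0],
    [0,0,0,0,0,0,0],
    [0,0,0,0,0,0,0],
    [0,0,0,0,0,0,0],
    [0,0,0,0,0,0,0],
    [0,0,0,0,0,0,0],
    [0,0,0,0,0,0,0],
    [0,0,0,0,0,0,0],
    [0,0,0,0,0,0,0],
  ],
)

```text
time: 10.35
tcp_pos: [0.5684, 0.1032, 0.1413]
tcp_rot: [[0.001, 1.0, -0.002], [0.47, 0.001, 0.882], [0.882, -0.001, -0.47]]
contact_force: [0.9, -0.9, -1.3]
width: 0.014
gripper_force: 39.9
```

```bash
python3 -c "
from rel import *
from rig import imaging
from h import *
a=imaging.read_camera('side')['pixels'][180:350,180:380];b=imaging.read_camera('top')['pixels'][130:300,150:350]
im=np.hstack([a,b])[:,:,::-1];cv2.imwrite('pics/s3.png',cv2.resize(im,None,fx=2,fy=2,interpolation=cv2.INTER_CUBIC))
for th,z in [(40,.09),(0,.17)]:
  t,R=pose(90,th,np.array([.569,.117,z]));rel(t,R)"
```

```text
at [0.5684 0.1032 0.1413] yaw x 89.9 w 0.013578267419708932 j [52.0, 40.0, -45.0, 101.0, -36.0, 69.0, 31.0]
shift [0.04   0.0006 0.012 ] turn [-1.80e-03 -3.83e-01 -2.00e-04]
at [0.5684 0.1032 0.1413] yaw x 89.9 w 0.013578267419708932 j [52.0, 40.0, -45.0, 101.0, -36.0, 69.0, 31.0]
shift [0.1078 0.0006 0.0307] turn [-1.9000e-03 -1.0811e+00  4.0000e-04]
```

View pics/s3.png

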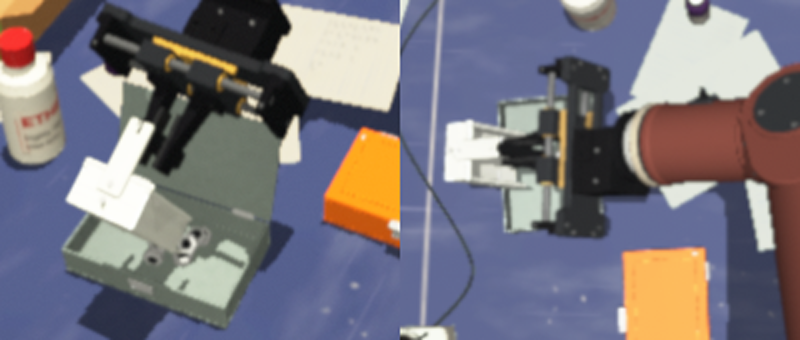

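Nuts lie in the tin below the lip, around crop (190,240), and the scale reading fell by about 1 N, the weight of eight nuts. I lift with the tilt held so that none is propped at the lip, then look again.

play_rows(
  commands=[
    [0.004,0,-0.002,0,0,0,0],
    [0.01,0,-0.005,0,0,0,0],
    [0.018,0,-0.009,0,0,0,0],
    [0.026,0,-0.014,0,0,0,0],
    [0.035,0,-0.019,0,0,0,0],
    [0.044,0,-0.023,0,0,0,0],
    [0.053,0,-0.028,0,0,0,0],
    [0.053,0,-0.028,0,0.04,0,0],
    [0.053,0,-0.028,0,0,0,0],
    [0.053,0,-0.028,0,0,0,0],
  ],
)

```text
time: 11.45
tcp_pos: [0.5685, 0.1038, 0.2015]
tcp_rot: [[0.0, 1.0, -0.002], [0.472, 0.002, 0.882], [0.882, -0.001, -0.472]]
contact_force: [0.3, -0.7, -0.1]
width: 0.0134
gripper_force: 39.9
```

```bash
python3 -c "
from rel import *
from rig import imaging
from h import *
c=imaging.read_camera('side');cv2.imwrite('pics/s4.png',cv2.resize(c['pixels'][190:350,190:340,::-1],None,fx=4,fy=4,interpolation=cv2.INTER_CUBIC)[:600])
S=Ro.from_euler('z',90,degrees=True)*Ro.from_euler('x',180,degrees=True)
rel([.569,.21,.22],S)"
```

```text
at [0.5684 0.1039 0.2014] yaw x 90.0 w 0.01303269616452025 j [53.0, 35.0, -47.0, 100.0, -38.0, 73.0, 27.0]
shift [0.0664 0.0008 0.0848] turn [-0.002  -1.0803  0.0013]
```

View pics/s4.png

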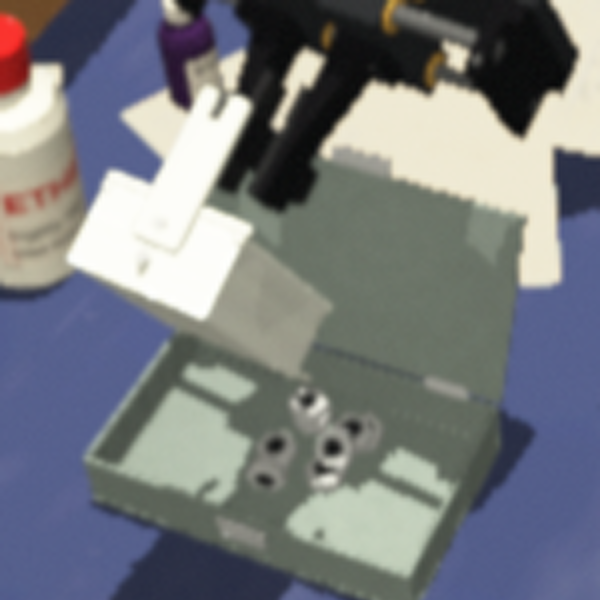

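Six nuts show on the tin floor at crop px (265-360, 400-480), and the others are hidden behind them or the scoop. The lid is still open. I check the free space left of the tin, where the cable is.

```bash
python3 -c "
from h import *
t=pickle.load(open('top.pkl','rb'));g=t['pixels'].astype(int).sum(2)
for v in range(165,275,10):
  r=[u for u in range(135,198) if g[v,u]<150]; print(v,r[:3],r[-2:], ray(t,(np.mean(r),v),0).round(3) if r else '')
print(ray(t,(200,210),.032), proj(t,[[.57,.235,0],[.63,.235,0],[.51,.235,0]]))
"
```

```text
165 [] [] 
175 [] [] 
185 [] [] 
195 [] [] 
205 [] [] 
215 [] [] 
225 [] [] 
235 [] [] 
245 [] [] 
255 [] [] 
265 [] [] 
[0.57139101 0.14232545 0.032     ] [[168.18911781 211.32026127]
 [169.54106922 188.44795906]
 [166.90226988 234.47121037]]
```

play_rows(
  commands=[
    [0.006,0,0.008,0,-0.1,0,0],
    [0.013,0,0.017,0,-0.21,0,0],
    [0.02,0,0.026,0,-0.33,0,0],
    [0.027,0,0.035,0,-0.45,0,0],
    [0.035,0,0.044,0,-0.57,0,0],
    [0.042,0,0.053,0,-0.69,0,0],
    [0.05,0,0.062,0,-0.8,0,0],
    [0.057,0,0.071,0,-0.91,0,0],
    [0.0625,0.001,0.08,-0.002,-1.01,0.001,0],
    [0.0664,0.001,0.0848,-0.002,-1.08,0.001,0],
  ],
)

```text
time: 12.5
tcp_pos: [0.5685, 0.2123, 0.2206]
tcp_rot: [[-0.003, 1.0, 0.001], [1.0, 0.003, -0.002], [-0.002, 0.001, -1.0]]
contact_force: [0.3, -0.5, -2.1]
width: 0.0134
gripper_force: 39.9
```

```bash
python3 -c "
from rel import *
S=Ro.from_euler('z',6,degrees=True)*Ro.from_euler('x',180,degrees=True)
rel([.608,.198,.16],S)"
```

```text
at [0.5685 0.2123 0.2206] yaw x 90.2 w 0.013396785257358181 j [9.0, 19.0, -42.0, 89.0, 13.0, 77.0, -34.0]
shift [-0.0143  0.0394  0.0607] turn [2.0000e-03 9.0000e-04 1.4688e+00]
```

play_rows(
  commands=[
    [-0.001,0.003,0.003,0,0,0.1,0],
    [-0.003,0.008,0.01,0,0,0.24,0],
    [-0.004,0.012,0.017,0,0,0.38,0],
    [-0.006,0.017,0.025,0.001,0,0.52,0],
    [-0.007,0.021,0.033,0.001,0,0.66,0],
    [-0.009,0.025,0.04,0.001,0,0.8,0],
    [-0.01,0.03,0.047,0.001,0,0.94,0],
    [-0.012,0.034,0.053,0.002,0.001,1.08,0],
    [-0.013,0.037,0.058,0.002,0.001,1.22,0],
    [-0.0143,0.0394,0.0607,0.002,0.001,1.35,0],
  ],
)

```text
time: 13.5
tcp_pos: [0.6081, 0.1955, 0.1582]
tcp_rot: [[0.977, 0.213, -0.003], [0.213, -0.977, 0.003], [-0.002, -0.004, -1.0]]
contact_force: [0.6, -0.5, -1.3]
width: 0.0138
gripper_force: 39.9
```

```bash
python3 -c "
from rel import *
S=Ro.from_euler('z',6,degrees=True)*Ro.from_euler('x',180,degrees=True)
rel([.608,.198,.056],S)"
```

```text
at [0.6081 0.1955 0.1582] yaw x 12.3 w 0.013848322452307443 j [-0.0, 23.0, -27.0, 89.0, 10.0, 71.0, -107.0]
shift [ 0.0007 -0.0021  0.1022] turn [-0.0034  0.0025  0.1104]
```

play_rows(
  commands=[
    [0.0007,-0.002,0.015,-0.003,0.002,0.04,0],
    [0.0007,-0.002,0.035,-0.003,0.002,0.08,0],
    [0.0007,-0.002,0.055,-0.003,0.002,0.11,0],
    [0.0007,-0.002,0.072,-0.003,0.002,0.11,0],
    [0.0007,-0.002,0.085,-0.003,0.002,0.11,0],
    [0.0007,-0.002,0.093,-0.003,0.002,0.11,0],
    [0.0007,-0.002,0.096,-0.003,0.002,0.11,0],
    [0.0007,-0.002,0.098,-0.003,0.002,0.11,0],
    [0.0007,-0.002,0.1,-0.003,0.002,0.11,0],
    [0.0007,-0.002,0.1015,-0.003,0.002,0.11,0],
  ],
)

```text
time: 14.5
tcp_pos: [0.6093, 0.1978, 0.0582]
tcp_rot: [[0.994, 0.11, 0.002], [0.11, -0.994, 0.001], [0.002, -0.0, -1.0]]
contact_force: [0.1, -0.4, -1.6]
width: 0.0136
gripper_force: 39.9
```

play_rows(
  commands=[
    [0,0,0,0,0,0,0],
    [0,0,0,0,0,0,0],
    [0,0,0,0,0,0,0],
    [0,0,0,0,0,0,0],
    [0,0,0,0,0,0,0],
    [0,0,0,0,0,0,0],
    [0,0,0,0,0,0,0],
    [0,0,0,0,0,0,0],
    [0,0,0,0,0,0,0],
    [0,0,0,0,0,0,0],
  ],
)

```text
time: 15.5
tcp_pos: [0.6089, 0.1976, 0.0578]
tcp_rot: [[0.994, 0.11, 0.001], [0.11, -0.994, 0.0], [0.001, -0.0, -1.0]]
contact_force: [0.4, -0.0, -1.4]
width: 0.0135
gripper_force: 39.9
```

Hanging load is now about 1.5 N, which is the empty scoop. I lower the last 2 mm and release.

play_rows(
  commands=[
    [0,0,0.0005,0,0,0,0],
    [0,0,0.001,0,0,0,0],
    [0,0,0.0015,0,0,0,0],
    [0,0,0.002,0,0,0,0],
    [0,0,0.002,0,0,0,0],
    [0,0,0.002,0,0,0,0.014],
    [0,0,0.002,0,0,0,0.018],
    [0,0,0.002,0,0,0,0.028],
    [0,0,0.002,0,0,0,0.04],
    [0,0,0.002,0,0,0,0.05],
  ],
)

```text
time: 16.5
tcp_pos: [0.609, 0.1976, 0.0558]
tcp_rot: [[0.994, 0.11, 0.002], [0.11, -0.994, 0.0], [0.002, -0.0, -1.0]]
contact_force: [0.7, 0.5, -0.2]
width: 0.0338
gripper_force: 0.0
```

play_rows(
  commands=[
    [0,0,0,0,0,0,0.05],
    [0,0,0,0,0,0,0.05],
    [0,0,0,0,0,0,0.05],
    [0,0,-0.01,0,0,0,0.05],
    [0,0,-0.03,0,0,0,0.05],
    [0,0,-0.05,0,0,0,0.05],
    [0,0,-0.08,0,0,0,0.05],
    [0,0,-0.11,0,0,0,0.05],
    [0,0,-0.14,0,0,0,0.05],
    [0,0,-0.165,0,0,0,0.05],
  ],
)

```text
time: 17.5
tcp_pos: [0.6089, 0.1979, 0.2237]
tcp_rot: [[0.994, 0.11, 0.003], [0.11, -0.994, 0.001], [0.003, -0.001, -1.0]]
contact_force: [0.3, 0.5, 0.1]
width: 0.05
gripper_force: 0.0
```

play_rows(
  commands=[
    [-0.003,0.015,0,0,0,0,0.04],
    [-0.01,0.045,0,0,0,0,0.03],
    [-0.017,0.08,0,0,0,0,0.02],
    [-0.025,0.115,0,0,0,0,0.01],
    [-0.033,0.15,0,0,0,0,0.0],
    [-0.041,0.185,0,0,0,0,0.0],
    [-0.048,0.22,0,0,0,0,0.0],
    [-0.055,0.25,0,0,0,0,0.0],
    [-0.06,0.27,0,0,0,0,0.0],
    [-0.0604,0.275,0,0,0,0,0.0],
  ],
  newtons=10,
)

```text
time: 18.5
tcp_pos: [0.578, -0.0861, 0.2205]
tcp_rot: [[0.994, 0.106, 0.001], [0.106, -0.994, -0.001], [0.001, 0.001, -1.0]]
contact_force: [-0.1, 0.0, 0.4]
width: 0.0005
gripper_force: 0.0
```

```bash
python3 -c "
from rel import *
from rig import imaging
from h import *
a=imaging.read_camera('side')['pixels'][180:330,180:330];b=imaging.read_camera('top')['pixels'][150:300,140:290]
im=np.hstack([a,b])[:,:,::-1];cv2.imwrite('pics/s5.png',cv2.resize(im,None,fx=2.66,fy=2.66,interpolation=cv2.INTER_CUBIC)[:600,:800])
S=Ro.from_euler('z',6.3,degrees=True)*Ro.from_euler('x',180,degrees=True)
rel([.575,-.08,.1],S);rel([.575,.05,.1],S)"
```

```text
at [ 0.5787 -0.0829  0.2206] yaw x 6.2 w 0.0001429191836722911 j [20.0, 13.0, -19.0, 93.0, 4.0, 75.0, -83.0]
shift [-0.0035 -0.0033  0.1206] turn [-0.0002 -0.0013 -0.0011]
at [ 0.5787 -0.0829  0.2206] yaw x 6.2 w 0.0001429191836722911 j [20.0, 13.0, -19.0, 93.0, 4.0, 75.0, -83.0]
shift [ 0.0106 -0.1325  0.1206] turn [-0.0002 -0.0013 -0.0011]
```

View pics/s5.png

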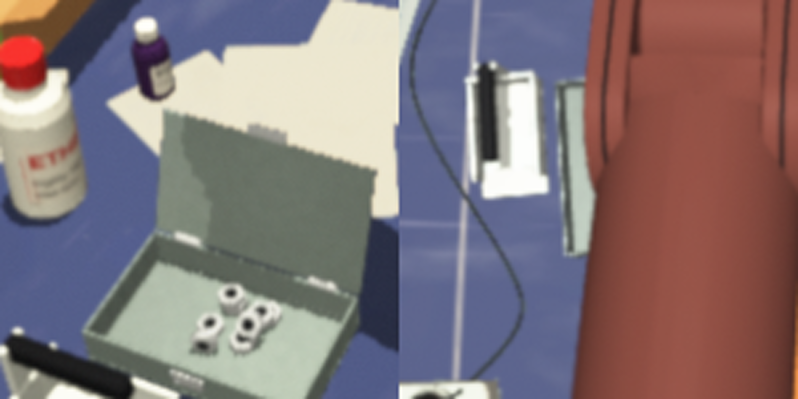

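The scoop stands upright and empty left of the tin, at top crop (508,130). The nuts are in a heap in the tin at side crop (200-280, 290-345), and the lid is still open. Next I go down behind the lid and push it over.

play_rows(
  commands=[
    [-0.001,-0.001,0.015,0,0,0,0],
    [-0.002,-0.002,0.04,0,0,0,0],
    [-0.003,-0.003,0.07,0,0,0,0],
    [-0.0035,-0.003,0.095,0,0,0,0],
    [-0.0035,-0.003,0.112,0,0,0,0],
    [-0.0035,-0.003,0.1206,0,0,0,0],
    [-0.0035,-0.003,0.1206,0,0,0,0],
    [-0.003,-0.008,0.1206,0,0,0,0],
    [-0.002,-0.018,0.1206,0,0,0,0],
    [-0.001,-0.03,0.1206,0,0,0,0],
  ],
)

```text
time: 19.6
tcp_pos: [0.5754, -0.0516, 0.101]
tcp_rot: [[0.994, 0.11, 0.003], [0.11, -0.994, 0.0], [0.003, 0.0, -1.0]]
contact_force: [0.7, 0.1, 0.4]
width: 0.0005
gripper_force: 0.0
```

play_rows(
  commands=[
    [0.001,-0.01,0,0,0,0,0],
    [0.002,-0.02,0,0,0,0,0],
    [0.003,-0.03,0,0,0,0,0],
    [0.004,-0.04,0,0,0,0,0],
    [0.005,-0.05,0,0,0,0,0],
    [0.006,-0.06,0,0,0,0,0],
    [0.007,-0.07,0,0,0,0,0],
    [0.008,-0.08,0,0,0,0,0],
    [0.009,-0.09,0,0,0,0,0],
    [0.01,-0.096,0,0,0,0,0],
  ],
)

```text
time: 20.6
tcp_pos: [0.5741, 0.0453, 0.1001]
tcp_rot: [[0.994, 0.111, 0.001], [0.111, -0.994, 0.001], [0.001, -0.0, -1.0]]
contact_force: [0.4, -0.8, 0.2]
width: 0.0004
gripper_force: 0.0
```

play_rows(
  commands=[
    [0,0,0,0,0,0,0],
    [0,0,0,0,0,0,0],
    [0,0,0,0,0,0,0],
    [0,0,-0.005,0,0,0,0],
    [0,0,-0.02,0,0,0,0],
    [0,0,-0.04,0,0,0,0],
    [0,0,-0.06,0,0,0,0],
    [0,0.01,-0.08,0,0,0,0],
    [0,0.03,-0.1,0,0,0,0],
    [0,0.05,-0.11,0,0,0,0],
  ],
)

```text
time: 21.6
tcp_pos: [0.5805, -0.0061, 0.2137]
tcp_rot: [[0.994, 0.111, 0.005], [0.111, -0.994, 0.0], [0.005, 0.0, -1.0]]
contact_force: [-0.1, -0.4, 0.2]
width: 0.0004
gripper_force: 0.0
```

```bash
python3 -c "
from rel import *
from rig import imaging
from h import *
a=imaging.read_camera('side');cv2.imwrite('pics/s6.png',cv2.resize(a['pixels'][100:340,150:450,::-1],None,fx=2.5,fy=2.5,interpolation=cv2.INTER_CUBIC))
R=Ro.from_euler('x',180,degrees=True)
def W(l): return TIN+l[0]*tx+l[1]*ty+np.array([0,0,l[2]])
print(((proj(a,[W((-.05,.083,.036)),W((-.05,-.083,.036)),W((-.058,0,.034))])-[150,100])*2.5).round(0))
S=Ro.from_euler('z',6.3,degrees=True)*R;rel(W((-.03,0,.034)),S)"
```

```text
[[151. 508.]
 [356. 582.]
 [245. 554.]]
at [ 0.5813 -0.0108  0.2146] yaw x 6.1 w 0.0006985296139508841 j [15.0, 12.0, -21.0, 94.0, 5.0, 74.0, -91.0]
shift [-0.0025 -0.1336  0.1802] turn [ 0.0025 -0.0063 -0.0035]
```

View pics/s6.png

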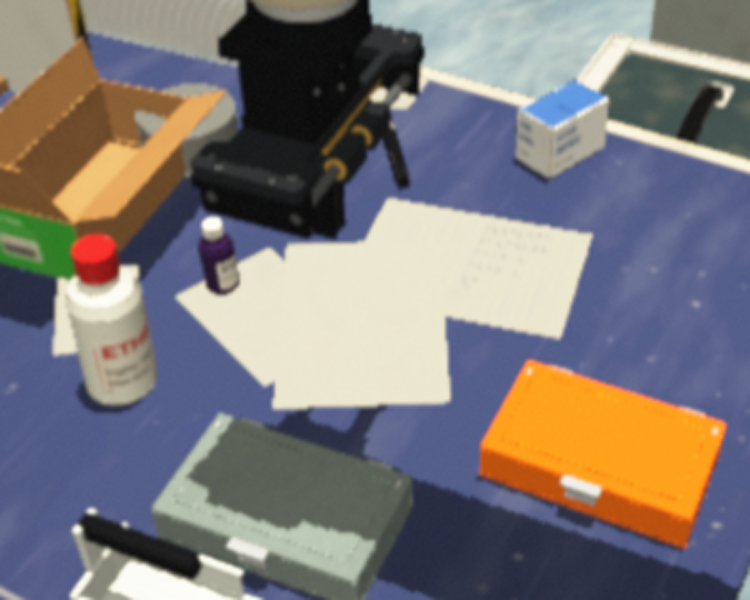

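The lid is shut. Its front corners are at about crop (155,510) and (358,590), against (151,508) and (356,582) predicted for fully closed. The scoop stands free, the box and bottles are in place, and the gripper touches nothing.

```bash
python3 -c "
from rig import env
print(env.close_job())"
```

```text
the job is handed in; nothing more can be done
None
```

I poured the nuts into the grey tin, stood the empty scoop upright on the table to its left, let go, then pushed the lid shut, and handed the job in at about 21.7 s; I couldn't see all eight nuts separately in the heap, but the scoop looked empty and weighed about right for empty.

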